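Draw out a telescopic sample arm to its next hole

ROBOT

A 7-joint arm with a two-finger parallel gripper is mounted at the origin on a cart in front of the work surface, level with it; the furniture and walls round the work are solid. World frame = base frame: x ahead of the robot, y to its left, z up, the work surface at z = 0. Lengths are in m, angles in rad, forces in N, time in s.
With the tool pointing down it reaches from about 0.425 to 0.875 m from the base axis. Payload 9.9 kg.
Tool frame: the origin (TCP) lies on the mounting face of the last link; the fingertips stand 173 mm ahead of it and the grasp point (between the pads) lies 155 mm ahead of it; z points along the fingers, y is the line along which they close (so a half turn about z gives the same grasp; the last joint's range is limited). The gripper opens to 85 mm and grips with 20 to 120 N. Pads are 22 mm wide; open, the fingers measure 114 mm over their backs; the gripper's body (76 mm by 85 mm) begins 54 mm behind the grasp point. The pads swing forward as they close: fully open they stand 13 mm farther back than shut.
Start: joints at [-1.399, 0.576, 0.025, 1.437, -0.015, 1.129, -0.057], TCP at [0.171, 0.653, 0.405] pointing down, gripper open.
Joint ranges: [-2.76, 2.76], [-0.34, 2.15], [-1.52, 1.57], [0.19, 2.46], [-1.09, 4.23], [0.17, 1.99], [-2.82, 2.82]. Speed limits (rad/s): [2.22, 2.22, 3.01, 3.01, 3.14, 3.14, 3.14].

INTERFACE

Orientations are given as a 3x3 rotation matrix whose columns are the frame's x, y, z axes.
In Python, from cell import sensors, imaging, workorder gives the robot as it stands.
- The arm moves only by the shell command python3 -m handwheel 'ROWS' [FORCE]. ROWS is JSON, a list of rows, each a list of 5 numbers: the shift along the tool's x, y, z in cm, then the turn about the tool's z in degrees, then the finger opening in cm, from 0 to 8.54. In form: [[tx, ty, tz, roll, hand], ...]. A call has 1 to 12 rows; each row is the pose to reach, as a shift and turn from the pose commanded when the call began, along the tool's axes at that moment; what a row does not reach only later rows make up. A row lasts 1/10 s, in which the tool goes at most 50 mm and 8.59 degrees, less where a joint would pass 70% of its speed; a pose out of reach is approached as far as the arm can. A call with a gripper value outside its range is refused whole. The fingers move at their own pace and stop on an object; FORCE is the grip in N (left out, the last holds). Time passes only in rows, so rows that repeat a pose let the fingers close. It gives the time, the measured TCP pose, the force, the opening and the grip force at its end, in the units of the state.
- sensors.read_state(): the state, without advancing time (a new reading comes with each control period).
- imaging.camera(name): name is "side" or "top"; returns a dict with "color" (400x640x3 uint8, red, green, blue), "vfov" (degrees; the focal length in pixels is half the picture's height over the tangent of half this angle, whatever the lens; pixels are square), "cx", "cy" (the principal point, pixels), "D" ([k1, k2, p1, p2, k3] as OpenCV has them; the pictures are not rectified), "origin" and "rotation" of the camera in the world. Camera axes: x right, y down, z forward; pixel columns grow to the right and rows downward; lengths in m; the calibration is good to about 2 mm. A picture is of the moment at which its call begins. There is no depth.
- workorder.close_job(): hands the job in; it is judged then, once.
The state is a dict: "time": time; "joint_pos": joint angles; "joint_vel": joint speeds; "tau": joint torques, N m; "eef_pos": TCP position; "orientation": TCP orientation; "contact_force": force on the tool from outside, world axes, zero at the start; "moment": the same for the moment, N m; "width": opening from 0.0 (shut) to 1.0 (fully open); "grasp_force": force on a finger pad.
Only numpy, scipy, OpenCV 4.12 (cv2) and the standard library are available. Lean on these libraries where they do the work, as an engineer would, in place of code of your own. Each camera call takes 0.05 s, during which the arm holds its last target. There are 200 camera calls.

TASK

Draw the telescopic arm of the bench stand, with the beaker on its platform, out to the very next hole: press the black button down so that it comes free of its hole, start the arm sliding outwards (towards the platform end), let the button up again and slide gently on until it pops up fully in the next hole. Never force the button hard (over 15 N) against the edge of a hole, keep the beaker standing on its platform, and do not disturb the small bottle, the weighing bottle and the timer nearby.

Things in the scene. Friction and masses are not known exactly. Their poses are not given: they have to be found in the camera images.
- stand: Stand fixed to the worktop: dark steel foot 100 x 220 x 12 mm under a level square aluminium tube 36 mm wide, top face 62 mm up. Origin: on the worktop straight below the first hole. y axis: along the tube, outwards to the platform end; x across; z up. The tube spans y = -55 to 157 mm, with grey end bands 42 mm wide and 66 mm high round y = -60 and 147 mm.
- boom (a joint): How far the inner tube (the arm) is drawn out, in m: 0 at the start to within 1 mm (button in the first hole), growing outwards along the stand's y axis, at most 0.11. Button and platform move with it. It slides at about 1 N, or 2 to 3 N while the button rubs under the wall. In a hole the button has 2 mm of play either way.
- button (a joint): How far the button is pressed down, in m: 0 up (popped into a hole), 0.009 at its stop. Its 16 mm long shoulder clears the 5 mm tube wall when pressed beyond 0.005; let go between holes it stays at about 0.005, held under the wall, and springs up by itself when the next hole comes. Spring: 5 N to start, 9 N at the stop. Over 15 N sideways spoils it.
- button_top (a point): Centre of the top of the button's black square cap, 18 x 18 mm (sides along the stand's x and y), 22 mm high, on a 9 mm stem. Up, its top is 94 mm above the worktop, its underside 10 mm above the tube; at its stop, 1 mm. Press it with shut fingertips, or pinch it from above and push down; while pinched it cannot pop up.
- platform (a point): Centre of the upper face of the square grey platform (68 x 68 mm, 7 mm rim) at the outer end of the arm, 200 mm outwards from the button, 39 mm above the worktop.
- beaker: Small loose glass beaker, 53 mm across and 58 mm high, standing on the platform; origin at the centre of its underside, z axis up.
- small_bottle: Bystander: small loose brown bottle with screw cap, 48 mm across, 83 mm high, near the inner end of the stand; origin under its centre.
- weighing_bottle: Bystander: small loose lidded glass weighing bottle, 34 mm across, 58 mm high, behind the stand as the robot sees it; origin under its centre.
- timer: Bystander: flat loose white timer, 66 x 62 x 17 mm, behind the stand as the robot sees it; origin under its centre.
- first_hole (a point): Centre of the first hole, in the tube's top face, above the stand's origin. A 12 mm slot along the top face widens to holes 24 mm across and 20 mm along: here at y = 0, next somewhere between y = 44 and 68 mm (it differs from stand to stand and is not measured: find it by feel or look), and once more 36 mm beyond that.
Things that resemble listed ones, but are neither listed nor needed, are in the scene too. Leave any red, turquoise or yellow look-alike of the beaker alone.

How it is judged:
On the way, in this order (a step that is already met when the one before it is completed fails the run):
1. the button is pressed clear of the first hole (value of joint button above 0.005 m and value of joint boom below 0.006 m), for 0.05 s.
2. the arm is drawn out part of the way with the button under the wall between the two holes (value of joint boom between 0.008 and 0.07 m and value of joint button above 0.004 m), for 0.1 s.
At the end, for the whole second after the job is handed in: The button has popped fully up (within 1.5 mm) in the next hole (arm drawn out 40 to 72 mm; only that hole lies there), the arm is at rest and let go, and the beaker stands upright on its platform, within 15 mm of its centre (value of joint button below 0.0015 m and value of joint boom between 0.04 and 0.072 m and velocity of joint boom between -0.01 and 0.01 m/s and distance between beaker and platform below 0.015 m and angle between beaker's own z axis and vertical below 0.15 rad and contact force between the fingers and button below 0.1 N); the robot touches nothing.
It fails at once if the button is forced against the edge of a hole or the tube wall with more than 15 N (contact force between button and stand above 15 N).
It fails at once if the beaker tips by more than 0.35 rad (angle between beaker's own z axis and vertical above 0.35 rad).
It fails at once if a bystander is moved by more than 15 mm (distance of any of small_bottle, weighing_bottle, timer from where it was at the start of the episode above 0.015 m).
It also fails if it takes over 38 s, if anything falls off the work surface, if the arm or the gripper's body presses on something with over 40 N, if the wrist force passes 120 N, or if a joint passes its speed limit or range.

## Working session

There is one attempt and no reset: what is moved stays moved. The work goes in short steps, Python scripts to look and compute and a shell command to move; the robot and the scene stay as the last step left them, time stands still between calls to the robot, and variables do not carry over. Pictures are saved under pics/ and viewed, at most 10 in all, crops included, and the job is handed in when it is done.

```bash
mkdir -p pics; cat > h.py <<'E'
import numpy as np,cv2
from cell import sensors,imaging,workorder
def K(c):
    f=c["color"].shape[0]/2/np.tan(np.radians(c["vfov"])/2)
    return np.array([[f,0,c["cx"]],[0,f,c["cy"]],[0,0,1.]])
def ray(c,uv,z):
    "pixels -> world points at height z"
    p=cv2.undistortPoints(np.array(uv,float).reshape(-1,1,2),K(c),np.array(c["D"],float)).reshape(-1,2)
    d=np.c_[p,np.ones(len(p))]@np.array(c["rotation"]).T
    o=np.array(c["origin"]); return o+d*((z-o[2])/d[:,2])[:,None]
def proj(c,P):
    R=np.array(c["rotation"]).T
    return cv2.projectPoints(np.array(P,float).reshape(-1,1,3),cv2.Rodrigues(R)[0],-R@np.array(c["origin"]),K(c),np.array(c["D"],float))[0].reshape(-1,2)
def save(c,n): cv2.imwrite("pics/"+n+".png",c["color"][:,:,::-1])
E
python3 - <<'E'
from h import *
for n in("top","side"):
    c=imaging.camera(n);save(c,n+"0");print(n,c["origin"],np.round(c["rotation"],3).tolist(),c["vfov"],c["cx"],c["cy"],c["D"])
s=sensors.read_state();print(s["eef_pos"],np.round(s["orientation"],3).tolist(),s["time"],s["width"])
E
```

```text
top [ 0.46726346 -0.06422901  0.94870548] [[-0.014, -0.996, 0.088], [-1.0, 0.012, -0.019], [0.018, -0.088, -0.996]] 45.56870101299238 318.44745640219026 195.15797681497338 [-0.0802228  0.         0.         0.         0.       ]
side [ 0.37099817 -0.81758799  0.5533248 ] [[0.976, -0.108, 0.187], [-0.216, -0.523, 0.825], [0.009, -0.846, -0.534]] 52.26207183000215 318.9452355432599 202.99575904845992 [-0.02348707  0.          0.          0.          0.        ]
[0.17071671 0.65290498 0.40389695] [[-0.967, 0.253, -0.0], [0.253, 0.967, -0.001], [-0.0, -0.002, -1.0]] 0.1 1.0010739961502177
```

View pics/top0.png

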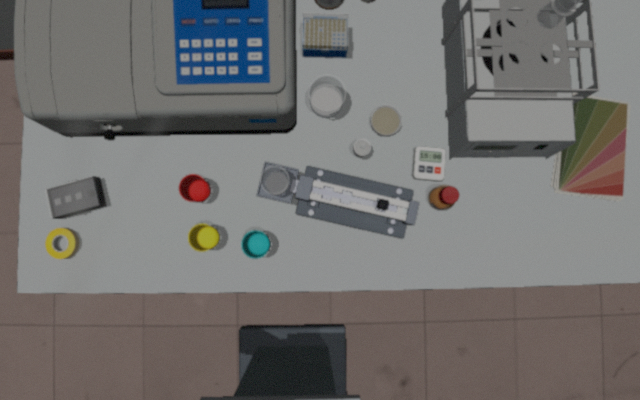

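View pics/side0.png

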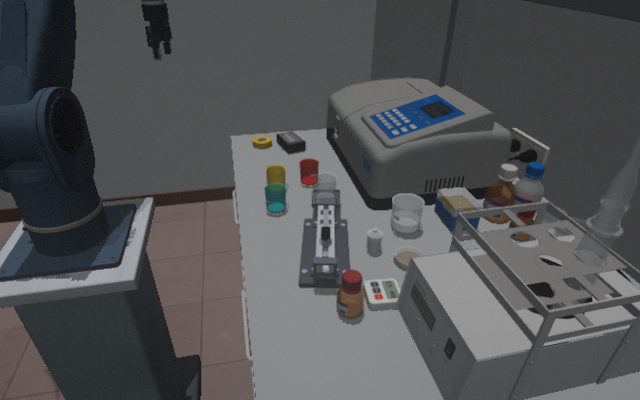

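The top view shows the button near (383,205), the platform with its beaker near (277,181), the small bottle at (445,197) and the timer at (430,163). I'll measure and enlarge.

```bash
python3 - <<'E'
from h import *
c=imaging.camera("top")
im=c["color"][150:245,250:465,::-1]
cv2.imwrite("pics/crop.png",cv2.resize(im,None,fx=3.7,fy=3.7,interpolation=cv2.INTER_CUBIC))
g=c["color"].max(2)[190:222,365:400]; m=g<45
ys,xs=np.nonzero(m); uv=[xs.mean()+365,ys.mean()+190]; print(uv,m.sum())
b=ray(c,[uv],.094)[0];print("button",b)
p=ray(c,[[279,183]],.039)[0];print("plat",p,np.linalg.norm((p-b)[:2]))
print("bottle top",ray(c,[[448,194]],.083),"timer",ray(c,[[430,163]],.017),"wb",ray(c,[[362,148]],.058))
c=imaging.camera("side");print(proj(c,[b]))
im=c["color"][170:300,280:400,::-1];cv2.imwrite("pics/crops.png",cv2.resize(im,None,fx=4.5,fy=4.5,interpolation=cv2.INTER_CUBIC))
E
```

```text
[np.float64(382.23943661971833), np.float64(204.05633802816902)] 71
button [ 0.52498272 -0.19544604  0.094     ]
plat [ 0.57174583 -0.0060152   0.039     ] 0.19511748173974489
bottle top [[ 0.54271181 -0.31983754  0.083     ]] timer [[ 0.61096519 -0.30529265  0.017     ]] wb [[ 0.63465975 -0.16514665  0.058     ]]
[[325.20490314 227.20172595]]
```

View pics/crop.png

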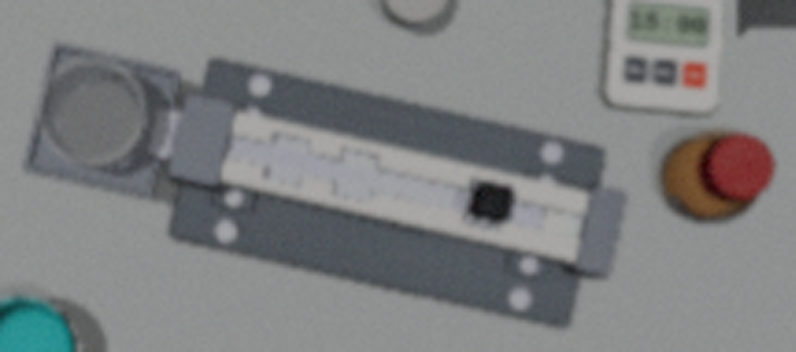

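View pics/crops.png

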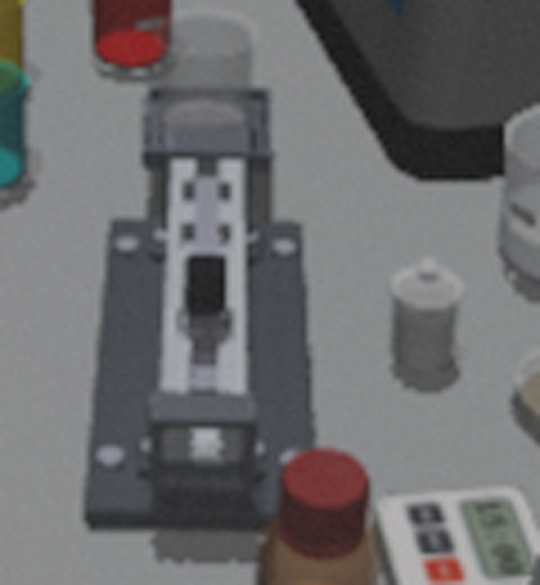

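Crop coordinates: next hole about (358,174), third about (290,158), button cap about (490,203). Foot corners are (208,60), (603,150), (572,325) and (172,237); platform corners are (58,45), (180,72), (150,193) and (28,165). The bottle cap is at (738,167).

```bash
python3 - <<'E'
from h import *
c=imaging.camera("top")
f=lambda L,z: ray(c,[[250+(u+.5)/3.7-.5,150+(v+.5)/3.7-.5] for u,v in L],z)
ft=f([(208,60),(603,150),(572,325),(172,237)],.012);pl=f([(58,45),(180,72),(150,193),(28,165)],.046)
b=f([(490,202)],.094)[0];h=f([(358,174),(290,158)],.062)
print(np.round([ft[0]-ft[1],ft[3]-ft[2],ft[0]-ft[3],pl[0]-pl[1]],4)[:,:2].tolist())
d=(ft[0]-ft[1]+ft[3]-ft[2])[:2];d/=np.linalg.norm(d)
P=pl.mean(0); d2=(P-b)[:2];print("plat-button",P,np.linalg.norm(d2),d,d2/np.linalg.norm(d2))
d=d2/np.linalg.norm(d2);n=np.array([d[1],-d[0]])
for q in [*h,*ft,P]: print(np.round([(q-b)[:2]@d,(q-b)[:2]@n],4))
print("b",b,"ang of d",np.degrees(np.arctan2(d[1],d[0])), "cap", f([(738,167)],.083))
s=sensors.read_state();R=np.array(s["orientation"]);p=np.array(s["eef_pos"])
# target tool y along d (or -d)
yt=R[:2,1];print("tooly ang",np.degrees(np.arctan2(yt[1],yt[0])))
t=np.array([b[0],b[1],.15+.173]);print("shift tool cm",R.T@(t-p)*100)
E
```

```text
[[0.0511, 0.2118], [0.0498, 0.2125], [0.0948, -0.0202], [0.0149, 0.063]]
plat-button [ 0.57351805 -0.00407417  0.046     ] 0.19719698167352429 [0.23129728 0.97288312] [0.247697   0.96883755]
[0.0642 0.0014]
[0.0995 0.0011]
[0.1538 0.0472]
[-0.064   0.0501]
[-0.0683 -0.0453]
[ 0.1499 -0.0497]
[0.1972 0.    ]
b [ 0.52467295 -0.19512601  0.094     ] ang of d 75.65872561870904 cap [[ 0.54125975 -0.32183877  0.083     ]]
tooly ang 75.34605147782345
shift tool cm [-55.69546401 -73.0934938    8.18625506]
```

```bash
python3 -m handwheel '[[-36,-27,0,0,4],[-36,-27,0,0,4],[-36,-27,0,0,4],[-36,-27,0,0,4],[-36,-27,0,0,4],[-36,-27,0,0,4],[-36,-27,0,0,4],[-36,-27,0,0,4],[-36,-27,0,0,4],[-36,-27,0,0,4],[-36,-27,0,0,4],[-36,-27,0,0,4]]' 20
python3 -m handwheel '[[-19.7,-46,0,0,4],[-19.7,-46,0,0,4],[-19.7,-46,0,0,4],[-19.7,-46,0,0,4],[-19.7,-46,0,0,4],[-19.7,-46,0,0,4],[-19.7,-46,0,0,4],[-19.7,-46,0,0,4],[-19.7,-46,0,0,4],[-19.7,-46,0,0,4],[-19.7,-46,0,0,4],[-19.7,-46,0,0,4]]' 20
cat > rel.py <<'E'
from h import *
s=sensors.read_state();R=np.array(s["orientation"]);p=np.array(s["eef_pos"])
b=np.array([.5248,-.1953,.094])
print("t",s["time"],"tip rel cap centre in tool axes (cm)",np.round(R.T@(p+R[:,2]*.173-b)*100,2),"F tool",np.round(R.T@np.array(s["contact_force"]),2),"w",round(s["width"]*85.4,1),"g",s["grasp_force"],"tip z",(p+R[:,2]*.173)[2],"tooly",np.degrees(np.arctan2(R[1,1],R[0,1])))
E
python3 rel.py
```

```text
time: 1.45
eef_pos: [0.4501, 0.3017, 0.4046]
orientation: [[-0.968, 0.252, -0.001], [0.252, 0.968, 0.001], [0.001, 0.0, -1.0]]
contact_force: [-0.6, 0.2, -0.7]
width: 0.467
grasp_force: 0.0
time: 2.65
eef_pos: [0.5253, -0.1938, 0.4043]
orientation: [[-0.967, 0.253, -0.0], [0.253, 0.967, 0.0], [0.001, 0.0, -1.0]]
contact_force: [0.2, 1.0, -0.4]
width: 0.47
grasp_force: 0.0
t 2.65 tip rel cap centre in tool axes (cm) [  0.     0.17 -13.73] F tool [0.03 1.01 0.38] w 40.1 g 0.0 tip z 0.23131187795558888 tooly 75.3239975959795
```

```bash
python3 -m handwheel '[[0,-0.15,5,0,4],[0,-0.15,9,0,4],[0,-0.15,11,0,4],[0,-0.15,11,0,4],[0,-0.15,11,0,4]]' 20 | tail -3
python3 rel.py; python3 - <<'E'
from h import *
c=imaging.camera("side");im=c["color"][170:300,260:400,::-1];a=cv2.resize(im,None,fx=4.2,fy=4.2,interpolation=cv2.INTER_CUBIC)
cv2.imwrite("pics/s1.png",a)
E
```

```text
contact_force: [0.2, -0.6, 0.1]
width: 0.47
grasp_force: 0.0
t 3.15 tip rel cap centre in tool axes (cm) [-0.    0.17 -2.82] F tool [-0.31 -0.55 -0.13] w 40.1 g 0.0 tip z 0.12220507026895455 tooly 75.50485761018446
```

View pics/s1.png

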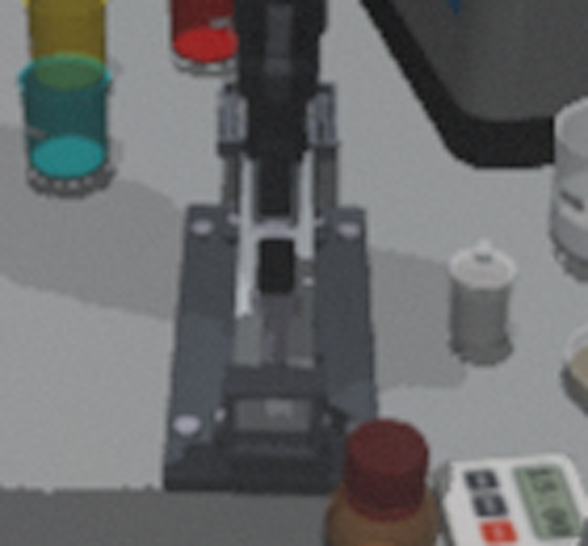

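The fingers hang in line with the cap (fingers about x=278, cap at (277,265)). Next I descend around it and close stepwise.

```bash
python3 -m handwheel '[[0,-0.15,2,0,4],[0,-0.15,4,0,4],[0,-0.15,4.5,0,4],[0,-0.15,4.5,0,3.5],[0,-0.15,4.5,0,3],[0,-0.15,4.5,0,2.6],[0,-0.15,4.5,0,2.6]]' 20 | tail -3
python3 rel.py
python3 -m handwheel '[[0,0,0,0,2.4],[0,0,0,0,2.3],[0,0,0,0,2.2],[0,0,0,0,2.2]]' 20 | tail -3
python3 rel.py
```

```text
contact_force: [0.6, -0.7, -0.6]
width: 0.306
grasp_force: 0.0
t 3.9 tip rel cap centre in tool axes (cm) [-0.03 -0.18  1.64] F tool [-0.73 -0.57  0.61] w 26.1 g 0.0 tip z 0.07755260443693593 tooly 75.34480444591122
contact_force: [0.4, -0.4, -0.2]
width: 0.259
grasp_force: 0.0
t 4.3 tip rel cap centre in tool axes (cm) [ 0.01 -0.18  1.73] F tool [-0.53 -0.32  0.16] w 22.1 g 0.0 tip z 0.0767005864659781 tooly 75.34493766283761
```

```bash
python3 -m handwheel '[[0,0.1,0,0,2.2],[0,0.1,0,0,2.0],[0,0.1,0,0,1.9],[0,0.1,0,0,1.9]]' 20 | tail -3
python3 rel.py
python3 -m handwheel '[[0,0,0,0,1.8],[0,0,0,0,1.7],[0,0,0,0,1.6],[0,0,0,0,1.5],[0,0,0,0,1.5]]' 20 | tail -3
python3 rel.py
```

```text
contact_force: [-0.2, -0.6, 0.2]
width: 0.222
grasp_force: 0.4
t 4.7 tip rel cap centre in tool axes (cm) [ 0.02 -0.1   1.73] F tool [ 0.08 -0.62 -0.22] w 19.0 g 0.3685696888715029 tip z 0.07672575866782352 tooly 75.33569000605966
contact_force: [-1.3, -1.3, 2.3]
width: 0.207
grasp_force: 19.6
t 5.2 tip rel cap centre in tool axes (cm) [ 0.02 -0.09  1.72] F tool [ 0.94 -1.63 -2.32] w 17.7 g 19.585736989974976 tip z 0.07675705724444687 tooly 75.34692104099061
```

Pinched cleanly. Press down.

```bash
python3 -m handwheel '[[0,0,0.2,0,1.2],[0,0,0.4,0,1.2],[0,0,0.6,0,1.2],[0,0,0.75,0,1.2],[0,0,0.75,0,1.2],[0,0,0.75,0,1.2]]' 35 | tail -3
python3 rel.py
```

```text
contact_force: [-1.8, -1.1, 8.2]
width: 0.195
grasp_force: 40.7
t 5.8 tip rel cap centre in tool axes (cm) [ 0.01 -0.09  2.45] F tool [ 1.49 -1.48 -8.25] w 16.6 g 40.693538188934326 tip z 0.06952291597160373 tooly 75.34330475976856
```

```bash
python3 -m handwheel '[[0,0.1,0,0,1.2],[0,0.2,0,0,1.2],[0,0.4,0,0,1.2],[0,0.6,0,0,1.2],[0,0.8,0,0,1.2]]' 35 | tail -3
python3 rel.py
python3 -m handwheel '[[0,0.3,0,0,1.2],[0,0.6,0,0,1.2],[0,0.9,0,0,1.2],[-0.02,1.2,0,0,1.2],[-0.02,1.4,0,0,1.2],[-0.02,1.4,0,0,1.2],[-0.02,1.4,0,0,1.2]]' 35 | tail -3
python3 rel.py
```

```text
contact_force: [-3.2, 0.1, 7.9]
width: 0.198
grasp_force: 40.7
t 6.3 tip rel cap centre in tool axes (cm) [0.02 0.71 2.45] F tool [ 3.06 -0.75 -7.93] w 16.9 g 40.715614557266235 tip z 0.06954621780299108 tooly 75.3424983566294
contact_force: [-1.6, 1.8, 8.7]
width: 0.202
grasp_force: 40.7
t 7.0 tip rel cap centre in tool axes (cm) [0.04 2.16 2.46] F tool [ 2.04  1.32 -8.66] w 17.2 g 40.712034702301025 tip z 0.06940693503330311 tooly 75.36896375338773
```

```bash
python3 -m handwheel '[[0,0,-0.1,0,1.2],[0,0,-0.2,0,1.2],[0,0,-0.2,0,1.6],[0,0,-0.2,0,1.9],[0,0,-0.2,0,2.2],[0,0,-0.2,0,2.2]]' 20 | tail -3
python3 rel.py
python3 -m handwheel '[[0,0.1,0,0,2.2],[0,0.2,0,0,2.2],[0,0.3,0,0,2.2],[0,0.5,0,0,2.2],[0,0.7,0,0,2.2],[0,0.9,0,0,2.2],[0,1.1,0,0,2.2],[0,1.2,0,0,2.2]]' 20 | tail -3
python3 rel.py
```

```text
contact_force: [-0.8, 0.7, -0.5]
width: 0.261
grasp_force: 0.0
t 7.6 tip rel cap centre in tool axes (cm) [-0.    2.13  2.3 ] F tool [0.95 0.43 0.51] w 22.3 g 0.0 tip z 0.07097671399392647 tooly 75.33867063543094
contact_force: [-1.0, -5.4, -1.6]
width: 0.253
grasp_force: 2.9
t 8.4 tip rel cap centre in tool axes (cm) [-0.    3.18  2.28] F tool [-0.45 -5.46  1.62] w 21.6 g 2.8558458387851715 tip z 0.07114524879794373 tooly 75.27676263748585
```

```bash
python3 -m handwheel '[[0,0.1,0,0,2.2],[0,0.2,0,0,2.2],[0,0.3,0,0,2.2],[0,0.4,0,0,2.2],[0,0.5,0,0,2.2],[0,0.6,0,0,2.2],[0,0.7,0,0,2.2]]' 20 | tail -3
python3 rel.py
python3 -m handwheel '[[0,0.1,0,0,2.2],[0,0.2,0,0,2.2],[0,0.3,0,0,2.2],[0,0.4,0,0,2.2],[0,0.5,0,0,2.2]]' 20 | tail -3
python3 rel.py
python3 - <<'E'
from h import *
c=imaging.camera("side");im=c["color"][160:300,260:400,::-1];cv2.imwrite("pics/s2.png",cv2.resize(im,None,fx=4.2,fy=4.2,interpolation=cv2.INTER_CUBIC))
E
```

```text
contact_force: [-1.5, -4.7, -0.2]
width: 0.255
grasp_force: 2.7
t 9.1 tip rel cap centre in tool axes (cm) [0.01 3.88 2.28] F tool [ 0.22 -4.89  0.16] w 21.8 g 2.712232321500778 tip z 0.07115569880375991 tooly 75.27432260318223
contact_force: [-1.8, -4.9, -1.2]
width: 0.257
grasp_force: 2.7
t 9.6 tip rel cap centre in tool axes (cm) [0.02 4.37 2.28] F tool [ 0.46 -5.18  1.18] w 21.9 g 2.747233361005783 tip z 0.07116299774140519 tooly 75.27046969340064
```

View pics/s2.png

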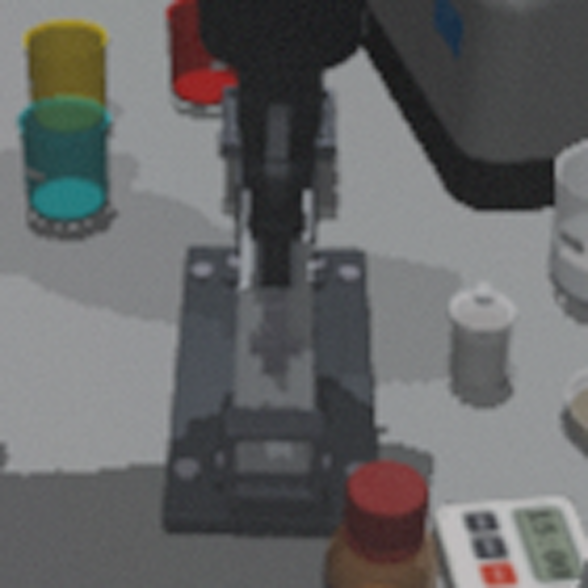

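The first hole at (275,345) is empty and the button is moving ahead of the inner finger, which hides it. I continue gently.

```bash
for i in 1; do python3 -m handwheel '[[0,0.1,0,0,2.2],[0,0.2,0,0,2.2],[0,0.3,0,0,2.2],[0,0.4,0,0,2.2],[0,0.5,0,0,2.2]]' 20 | tail -1; done
python3 rel.py
python3 -m handwheel '[[0,0.1,0,0,2.2],[0,0.2,0,0,2.2],[0,0.3,0,0,2.2],[0,0.4,0,0,2.2],[0,0.5,0,0,2.2]]' 20 | tail -1
python3 rel.py
python3 -m handwheel '[[0,0.1,0,0,2.2],[0,0.2,0,0,2.2],[0,0.3,0,0,2.2]]' 20 | tail -1
python3 rel.py
```

```text
grasp_force: 2.7
t 10.15 tip rel cap centre in tool axes (cm) [0.03 4.88 2.28] F tool [ 0.28 -5.48  0.42] w 22.1 g 2.6900821924209595 tip z 0.07114610253752665 tooly 75.27119553038428
grasp_force: 2.5
t 10.65 tip rel cap centre in tool axes (cm) [0.03 5.38 2.28] F tool [ 0.35 -5.19  0.19] w 22.3 g 2.518245130777359 tip z 0.07115845191374515 tooly 75.27977498830576
grasp_force: 2.4
t 10.95 tip rel cap centre in tool axes (cm) [0.03 5.71 2.28] F tool [ 0.4  -5.5  -0.38] w 21.8 g 2.4175842851400375 tip z 0.07116829404636332 tooly 75.2816927965688
```

```bash
python3 -m handwheel '[[0,0.1,0,0,2.2],[0,0.2,0,0,2.2]]' 20 | tail -1; python3 rel.py
python3 -m handwheel '[[0,0.05,0,0,2.2],[0,0.1,0,0,2.2]]' 20 | tail -1; python3 rel.py
python3 -m handwheel '[[0,0.05,0,0,2.2],[0,0.1,0,0,2.2]]' 20 | tail -1; python3 rel.py
```

```text
grasp_force: 2.1
t 11.15 tip rel cap centre in tool axes (cm) [0.03 5.99 2.28] F tool [ 2.57 -4.33 -2.07] w 21.9 g 2.1104031801223755 tip z 0.07116801917321336 tooly 75.32424786232544
grasp_force: 1.8
t 11.35 tip rel cap centre in tool axes (cm) [0.02 6.13 2.28] F tool [ 2.87 -4.14 -1.92] w 21.8 g 1.84644665569067 tip z 0.07118905155885064 tooly 75.34876982346046
grasp_force: 1.7
t 11.55 tip rel cap centre in tool axes (cm) [0.01 6.23 2.29] F tool [ 2.81 -3.05 -1.92] w 21.9 g 1.691800095140934 tip z 0.07115157406748615 tooly 75.34913789943178
```

The force pattern has changed (less drag, an upward pull), so it has probably popped. I open, lift and look.

```bash
python3 -m handwheel '[[0,-0.1,0,0,2.6],[0,-0.1,0,0,3.2],[0,-0.1,0,0,4],[0,-0.1,-2,0,4],[0,-0.1,-6,0,4],[0,-0.1,-10,0,4],[0,-5.1,-14,0,4],[0,-10,-16,0,4],[0,-14,-16,0,4],[0,-14,-16,0,4]]' 20; python3 - <<'E'
from h import *
for n,(r0,r1,q0,q1) in dict(top=(140,240,240,420),side=(160,260,260,400)).items():
    c=imaging.camera(n);im=c["color"][r0:r1,q0:q1,::-1];cv2.imwrite(f"pics/{n}3.png",cv2.resize(im,None,fx=4.4,fy=4.4,interpolation=cv2.INTER_CUBIC))
    d=np.array([.24,.971]);b=np.array([.5248,-.1953])
    for z in(.094,.089): print(n,[(k,np.round((proj(c,[[*(b+d*k/1000),z]])[0]-[q0,r0])*4.4)) for k in(60,64)])
E
```

```text
time: 12.55
eef_pos: [0.5026, -0.277, 0.4061]
orientation: [[-0.965, 0.261, 0.002], [0.261, 0.965, -0.005], [-0.003, -0.004, -1.0]]
contact_force: [0.4, 0.5, 0.1]
width: 0.466
grasp_force: 0.0
top [(60, array([483., 249.])), (64, array([474., 247.]))]
top [(60, array([482., 250.])), (64, array([473., 248.]))]
side [(60, array([288., 221.])), (64, array([288., 216.]))]
side [(60, array([288., 230.])), (64, array([288., 225.]))]
```

View pics/side3.png

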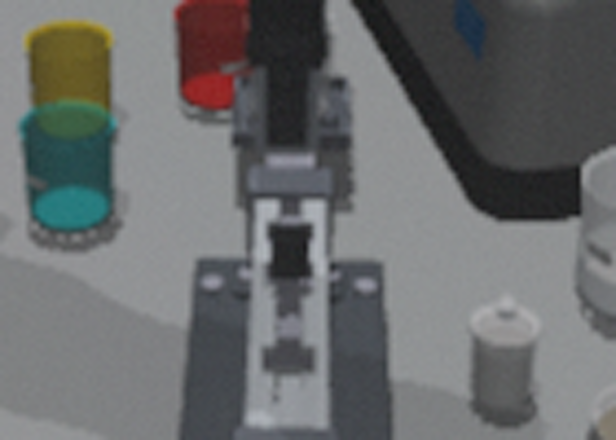

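View pics/top3.png

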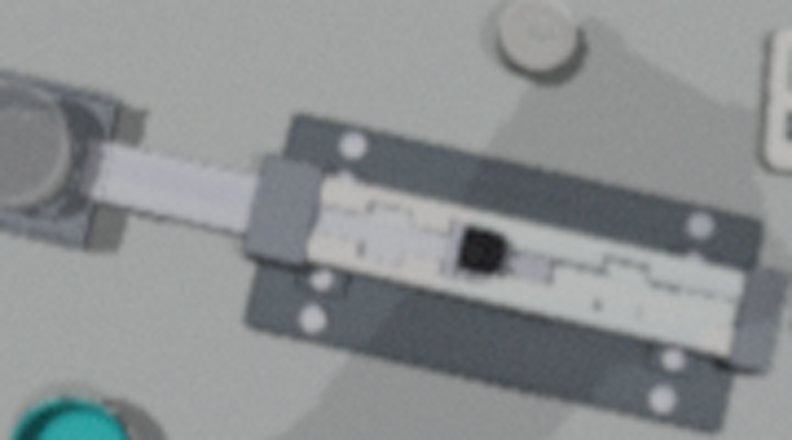

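The button is still slightly short of the next hole: in the top crop the cap is at (483,250) and the hole centre is about (470,242). In the side view the cap top sits at about the "pressed 5 mm" level. I'll check this numerically against the initial picture.

```bash
cat > chk.py <<'E'
from h import *
import sys
d=np.array([.24,.971]);b0=np.array([.5248,-.1953])
def blob(im,uv,r=11):
    u,v=np.round(uv).astype(int);w=im[v-r:v+r+1,u-r:u+r+1].max(2).astype(int)<50
    n,l,st,ce=cv2.connectedComponentsWithStats(w.astype(np.uint8));k=1+np.argmax(st[1:,4]);return ce[k]+[u-r,v-r],st[k]
def chk(t,s,guess):
    a,_=blob(t,proj(T,[[*(b0+d*guess),.092]])[0],8)
    # boom from the top view (for z .094 and .089), then side residual
    for z in(.094,.089):
        q=ray(T,[a],z)[0][:2]; bm=(q-b0)@d
        c,st=blob(s,proj(S,[[*q,z-.008]])[0])
        print("z",z,"boom mm %.1f"%(bm*1e3),"side blob - pred",np.round(c-proj(S,[[*q,z]])[0],2),st)
T=imaging.camera("top");S=imaging.camera("side")
if __name__=="__main__":
    chk(cv2.imread("pics/top0.png"),cv2.imread("pics/side0.png"),0)
    chk(T["color"],S["color"],float(sys.argv[1]))
E
python3 chk.py .061; python3 rel.py
```

```text
z 0.094 boom mm -0.1 side blob - pred [0.18 5.87] [ 8  7  8 13 97]
z 0.089 boom mm -0.8 side blob - pred [-0.03  3.56] [ 8  5  8 13 97]
z 0.094 boom mm 61.6 side blob - pred [0.32 7.25] [ 8 10  8 11 83]
z 0.089 boom mm 61.3 side blob - pred [0.12 5.14] [ 8  8  8 11 83]
t 12.75 tip rel cap centre in tool axes (cm) [  0.    -7.63 -13.69] F tool [-0.26  0.04  0.11] w 39.9 g 0.0 tip z 0.23076805963287245 tooly 75.40232628173318
```

Not popped yet: about 61 mm drawn, with the hole near 64. I go back behind the button and push a few mm more.

```bash
python3 -m handwheel '[[0,5,0,0,4],[0,9,0,0,4],[0,13.9,4,0,4],[0,13.9,8,0,4],[0,13.9,12,0,4],[0,13.9,15,0,4],[0,13.9,16,0,4],[0,13.9,16,0,3.4],[0,13.9,16,0,2.8],[0,13.9,16,0,2.2],[0,13.9,16,0,2.2]]' 20 | tail -1; python3 rel.py
```

```text
grasp_force: 0.0
t 13.85 tip rel cap centre in tool axes (cm) [-0.08  6.12  2.14] F tool [ 0.82  0.5  -0.09] w 22.2 g 0.0 tip z 0.0725837795517294 tooly 75.3379652165776
```

```bash
python3 -m handwheel '[[0,0.05,0,0,2.2],[0,0.1,0,0,2.2]]' 20 | tail -1; python3 rel.py
python3 -m handwheel '[[0,0.05,0,0,2.2],[0,0.1,0,0,2.2]]' 20 | tail -1; python3 rel.py
python3 -m handwheel '[[0,0.05,0,0,2.2],[0,0.1,0,0,2.2]]' 20 | tail -1; python3 rel.py
```

```text
grasp_force: 0.5
t 14.05 tip rel cap centre in tool axes (cm) [-0.03  6.22  2.23] F tool [-0.89 -0.22 -0.56] w 22.1 g 0.49136901274323463 tip z 0.07174833444406628 tooly 75.33568219620729
grasp_force: 1.6
t 14.25 tip rel cap centre in tool axes (cm) [-0.02  6.25  2.25] F tool [-0.55 -3.52 -3.06] w 22.0 g 1.5680113434791565 tip z 0.0714637434314773 tooly 75.30983937705462
grasp_force: 1.4
t 14.45 tip rel cap centre in tool axes (cm) [-0.01  6.38  2.27] F tool [ 0.24 -2.87 -2.07] w 22.2 g 1.3839640840888023 tip z 0.07128428244667326 tooly 75.3174522700137
```

```bash
python3 -m handwheel '[[0,0.05,0,0,2.2],[0,0.1,0,0,2.2]]' 20 | tail -1; python3 rel.py
python3 -m handwheel '[[0,0.05,0,0,2.2],[0,0.05,0,0,2.2]]' 20 | tail -1; python3 rel.py;python3 -m handwheel '[[0,0.05,0,0,2.2],[0,0.05,0,0,2.2]]' 20 | tail -1; python3 rel.py
```

```text
grasp_force: 0.5
t 14.65 tip rel cap centre in tool axes (cm) [-0.    6.56  2.29] F tool [-1.07 -1.06 -0.17] w 22.0 g 0.5132020264863968 tip z 0.07107508197823159 tooly 75.35807946655707
grasp_force: 0.0
t 14.85 tip rel cap centre in tool axes (cm) [0.   6.62 2.3 ] F tool [-0.66 -1.07  0.15] w 22.0 g 0.048963718581944704 tip z 0.07105372674284144 tooly 75.37592104005401
grasp_force: 0.1
t 15.05 tip rel cap centre in tool axes (cm) [0.01 6.64 2.29] F tool [-0.11  0.06  0.14] w 22.1 g 0.09857894852757454 tip z 0.07108599100425977 tooly 75.35787000918785
```

The drag fell to about 1 N, so it has likely popped. I withdraw and check.

```bash
python3 -m handwheel '[[0,-0.1,0,0,2.6],[0,-0.1,0,0,3.2],[0,-0.1,0,0,4],[0,-0.1,-2,0,4],[0,-0.1,-6,0,4],[0,-0.1,-10,0,4],[0,-5.1,-14,0,4],[0,-10,-16,0,4],[0,-14,-16,0,4],[0,-14,-16,0,4],[0,-14,-16,0,4]]' 20|tail -3; python3 chk.py .064;python3 - <<'E'
from h import *
ims=[]
for n,(r0,r1,q0,q1) in dict(top=(140,240,230,390),side=(150,250,260,400)).items():
    c=imaging.camera(n);ims.append(cv2.resize(c["color"][r0:r1,q0:q1,::-1],None,fx=2.65,fy=2.65,interpolation=cv2.INTER_CUBIC))
cv2.imwrite("pics/f.png",np.hstack(ims))
E
```

```text
contact_force: [-0.3, -0.7, 1.1]
width: 0.469
grasp_force: 0.0
z 0.094 boom mm -0.1 side blob - pred [0.18 5.87] [ 8  7  8 13 97]
z 0.089 boom mm -0.8 side blob - pred [-0.03  3.56] [ 8  5  8 13 97]
z 0.094 boom mm 65.1 side blob - pred [0.12 4.96] [ 8  7  8 12 80]
z 0.089 boom mm 64.8 side blob - pred [-0.08  2.86] [ 7  5  8 12 80]
```

View pics/f.png

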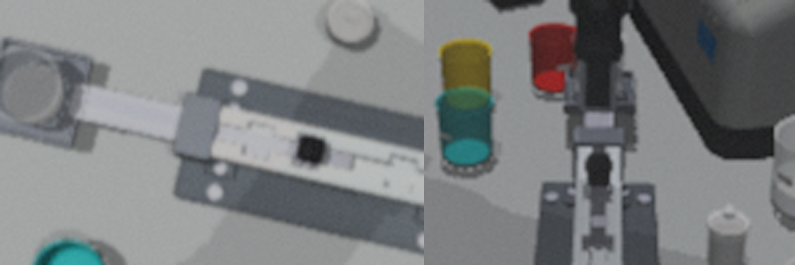

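The cap has risen by about 5 mm (side residual 7.25 → 4.96 px), so it has popped up. The arm is drawn out about 65 mm and the beaker is centred on the platform at (36,88). The hand is clear, so I hand in.

```bash
python3 -c "
from cell import workorder;print(workorder.close_job())"
```

```text
the job is handed in; nothing more can be done
None
```

I drew the arm out about 65 mm and handed the job in; by the last force readings and pictures, the button is fully up in the next hole, the beaker stands on its platform and the gripper is clear. No verdict came back.

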